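Put the metal tags on the tall cooling rest

ROBOT

A 6-joint arm with a two-finger parallel gripper is mounted at the origin on a cart in front of the work surface, level with it; the furniture and walls round the work are solid. World frame = base frame: x ahead of the robot, y to its left, z up, the work surface at z = 0. Lengths are in mm, angles in rad, forces in N, time in s.
With the tool pointing down it reaches from about 300 to 775 mm from the base axis. Payload 14.6 kg.
Tool frame: the origin (TCP) lies on the centre line of the jaws, within the pads' length; the fingertips stand 19 mm ahead of it and the grasp point (between the pads) is the TCP (bot.tip_reach is the distance from the TCP to the fingertips, in mm); z points along the fingers, y is the line along which they close (so a half turn about z gives the same grasp; the last joint's range is limited). The gripper opens to 85 mm and grips with 20 to 120 N. Pads are 22 mm wide; open, the fingers measure 114 mm over their backs; the gripper's body (76 mm by 85 mm) begins 54 mm behind the grasp point. The pads swing forward as they close: fully open they stand 13 mm farther back than shut.
Start: joints at [-1.313, 0.3, 1.521, -0, 1.321, -0.067], TCP at [175.508, -521.235, 250.281] pointing down, gripper open.
Joint ranges: [-3.03, 3.03], [-0.79, 2.21], [0.23, 2.52], [-1.04, 4.18], [0, 3.07], [-2.55, 2.55]. Speed limits (rad/s): [2.22, 2.22, 2.57, 3.14, 3.14, 3.14].

INTERFACE

Orientations are given as a unit quaternion [w, x, y, z].
In Python, from rig import bot gives the robot as it stands. Calls block until the motion is done:
- bot.move_to(position, orientation): joint-space move of the TCP to a pose.
- bot.servo_line(position, attitude=None, speed=150, until_force=None): straight line of the TCP; attitude=None keeps the orientation; speed is the mean speed in mm/s. With until_force (N) it stops when the force on the tool has changed by that much, and returns True; else False.
- bot.move_joints(angles): joint-space move.
- bot.move_gripper(opening, grip_force=None): finger opening in mm; grip_force is the grip in N (None keeps the last); returns when the fingers have stopped.
- bot.dwell(seconds).
- bot.ik(position, orientation): joint angles nearest the present ones, or None.
- bot.read_state(): the state.
- bot.read_camera(name): name is "scene" or "top" or "wrist"; returns a dict with "image" (480x640x3 uint8, blue, green, red), "depth" (480x640 float32, mm along the optical axis (not along the pixel's ray), 0 where there is no reading), "fovy" (degrees; the focal length in pixels is half the picture's height over the tangent of half this angle, whatever the lens; pixels are square), "cx", "cy" (the principal point, pixels), "k1" (the pictures are not rectified: a ray, as slopes to the right and down, at radius r is drawn at 1 + k1 r^2 times it, then the intrinsics apply), "eye" and "attitude" of the camera in the world; the wrist camera has in their place "mount" (4x4, takes a point from camera to tool coordinates, whose origin is the TCP and whose axes are the flange's). Camera axes: x right, y down, z forward; pixel columns grow to the right and rows downward; lengths in mm; the calibration is good to about 2 mm. A picture is of the moment at which its call begins: read the wrist's pose just before it.
A pose or a line that the arm cannot do raises bot.MotionError and nothing moves.
- bot.finish_job(): hands the job in; it is judged then, once.
The state is a dict: "clock": time; "joint_positions": joint angles; "qvel": joint speeds; "effort": joint torques, N m; "ee_pos": TCP position; "tool_rot": TCP orientation; "ft_force": force on the tool from outside, world axes, zero at the start; "moment": the same for the moment, N m; "grip_width": finger opening in mm; "grip_force": force on a finger pad.
Only numpy, scipy, OpenCV 4.12 (cv2) and the standard library are available. Lean on these libraries where they do the work, as an engineer would, in place of code of your own. Each camera call takes 0.05 s, during which the arm holds its last target. There are 200 camera calls.

TASK

Put the small oblong stack of bare metal tags on the taller of the two cooling rests: lying flat, lengthwise along its narrow top bar and centred on it, so that it stays there by itself. Set it down rather than letting it drop, and leave the round tags on the short rest and the loose shim pad where they are.

Things in the scene. Friction and masses are not known exactly. Their poses are not given: they have to be found in the camera images.
- metal_tags: neat stack of oblong bare metal tags that moves as one solid block, 33 mm (its x) by 57 mm (its y, the long way) by 10 mm thick, lying flat on the table; origin at the centre of its underside, z up. Light (tens of grams). Grip it across its 33 mm width.
- tall_rest_top (a point): middle of the top face of the tall cooling rest: a narrow flat metal bar 24 mm wide (this point's x) and 110 mm long (its y), 10 mm thick, level, its top 80 mm above the table, carried on two 12 mm thick pillars 38 mm either side of the middle that stand on a foot plate 56 x 110 mm; the rest does not move. z up. An identical but only 40 mm tall rest stands elsewhere on the table and is the wrong one.
- round_tags: stack of white round tags, 44 mm across, 11 mm thick, lying on the bar of the short rest; origin at the centre of its underside. To be left alone.
- red_pad: dull red shim pad with rounded corners, 50 x 70 x 8 mm, lying flat on the table; origin at the centre of its underside. A bystander to be left alone.
There are look-alikes about, which are no part of the job. Leave any black or red look-alike of the metal_tags alone.

How it is judged (in metres and radians):
At the end, for the whole second after the job is handed in: The metal tags lie flat (within about 7 degrees) and at rest on top of the tall rest's bar, their middle within 10 mm of the bar's middle across it and within 20 mm along it, their long side within 15 degrees of the bar's direction (x of metal_tags in the frame of tall_rest_top between -0.01 and 0.01 m and y of metal_tags in the frame of tall_rest_top between -0.02 and 0.02 m and z of metal_tags in the frame of tall_rest_top between -0.005 and 0.005 m and angle between metal_tags's own z axis and vertical below 0.12 rad and angle between the y axis of metal_tags and the y axis of tall_rest_top, either way round below 0.26 rad and linear speed of metal_tags below 0.02 m/s); the robot touches nothing.
It fails at once if the metal tags are dropped onto the rest (falling unheld at more than 0.5 m/s, a drop of over 13 mm) (horizontal distance between metal_tags and tall_rest_top below 0.06 m and contact force between metal_tags and the fingers below 0.05 N and linear speed of metal_tags above 0.5 m/s).
It fails at once if the round tags are moved more than 20 mm (distance of round_tags from where it was at the start of the episode above 0.02 m).
It fails at once if the red pad is moved more than 30 mm (distance of red_pad from where it was at the start of the episode above 0.03 m).
It also fails if it takes over 40 s, if anything falls off the work surface, if the arm or the gripper's body presses on something with over 40 N, if the wrist force passes 120 N, or if a joint passes its speed limit or range.

## Working session

There is one attempt and no reset: what is moved stays moved. The work goes in short steps, each a Python script; the robot and the scene stay as the last script left them, time stands still between calls to the robot, and variables do not carry over. Pictures are saved under pics/ and viewed, at most 10 in all, crops included, and the job is handed in when it is done.

```bash
mkdir -p pics; ls; cat > h.py <<'E'
import numpy as np, cv2
from scipy.spatial.transform import Rotation as R
from rig import bot
def rot(q): return R.from_quat([q[1],q[2],q[3],q[0]]).as_matrix()
def cloud(name):
    s=bot.read_state(); c=bot.read_camera(name); im,d=c["image"],c["depth"]
    h,w=d.shape; f=h/2/np.tan(np.radians(c["fovy"])/2)
    K=np.array([[f,0,c["cx"]],[0,f,c["cy"]],[0,0,1.]])
    g=np.stack(np.meshgrid(np.arange(w),np.arange(h)),-1).reshape(-1,1,2).astype(np.float64)
    u=cv2.undistortPointsIter(g,K,np.array([c["k1"],0,0,0.]),None,None,(3,40,1e-9)).reshape(h,w,2)
    P=np.dstack([u*d[...,None],d])
    if "mount" in c:
        M=np.array(c["mount"]); P=P@M[:3,:3].T+M[:3,3]; A,e=rot(s["tool_rot"]),np.array(s["ee_pos"])
    else: 
        A=np.array(c["attitude"]); A=rot(A) if A.size==4 else A; e=np.array(c["eye"])
    P=P@A.T+e; P[d==0]=np.nan
    return im,P
E
python3 - <<'E'
from h import *
for n in("top","scene"):
    im,P=cloud(n); cv2.imwrite(f"pics/{n}.png",im); np.savez(f"{n}.npz",im=im,P=P)
    print(n,P[::120,::160].round(0).tolist())
E
```

```text
pics
top [[[1326.0, 943.0, -153.0], [1716.0, 669.0, -761.0], [1713.0, 19.0, -744.0], [1727.0, -622.0, -753.0]], [[896.0, 808.0, -3.0], [835.0, 344.0, 168.0], [894.0, -8.0, 33.0], [892.0, -394.0, 54.0]], [[582.0, 757.0, 20.0], [594.0, 375.0, -3.0], [601.0, -14.0, 1.0], [609.0, -401.0, -3.0]], [[298.0, 737.0, -5.0], [308.0, 351.0, 14.0], [318.0, -22.0, 73.0], [326.0, -379.0, 55.0]]]
scene [[[2892.0, 756.0, 511.0], [2884.0, -139.0, 377.0], [2897.0, -1304.0, 261.0], [2229.0, -2267.0, 310.0]], [[2874.0, 986.0, -157.0], [2881.0, 15.0, -402.0], [2864.0, -1292.0, -686.0], [166.0, -15.0, 634.0]], [[1640.0, 976.0, -241.0], [743.0, 394.0, 167.0], [681.0, -52.0, 34.0], [130.0, -43.0, 431.0]], [[691.0, 859.0, 3.0], [402.0, 488.0, 125.0], [321.0, 152.0, -1.0], [5.0, 40.0, 307.0]]]
```

View pics/top.png

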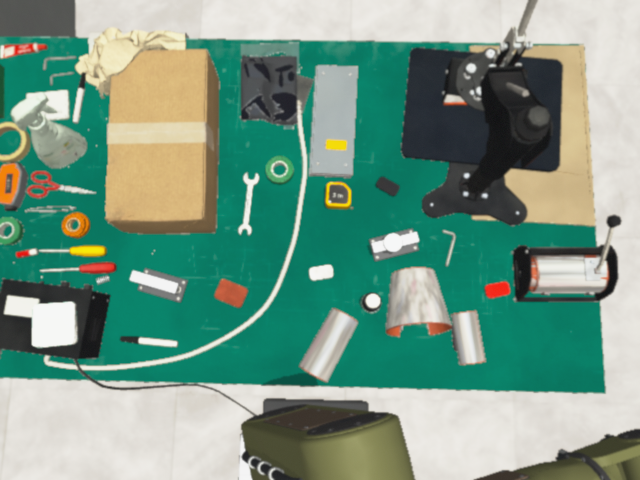

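View pics/scene.png

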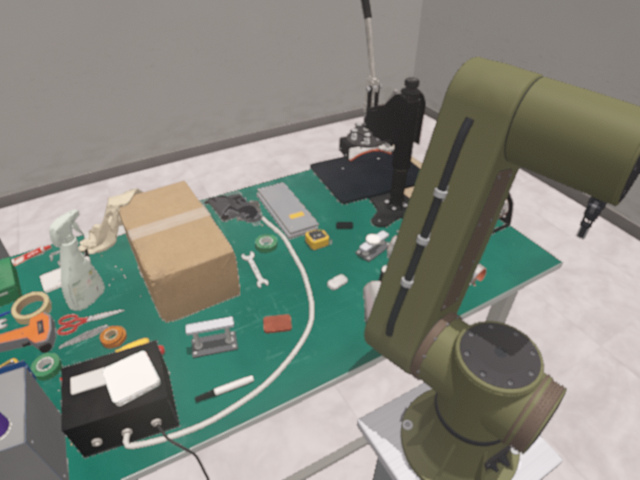

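Candidates for the tags in the top view are the pale oblong (321,272), the black one (387,186) and the red one (497,290). The bare metal one is (321,272). The tall rest is at (155,283), and the short rest with the round tags is at (395,243). Next I'll measure both targets and check the choice in a close crop.

```bash
cat >> h.py <<'E'
def rect(im,P,m,tag):
    "min-area rectangle in world xy of masked points: centre, sizes, long-axis angle"
    n,l,st,_=cv2.connectedComponentsWithStats(m.astype(np.uint8)); k=1+np.argmax(st[1:,4]); q=P[l==k]
    q=q[np.isfinite(q).all(1)]
    (c,(a,b),t)=cv2.minAreaRect(q[:,:2].astype(np.float32))
    if b>a: t+=90
    print(tag,"n",len(q),"px",st[k].tolist(),"c",np.round(c,1),"size",round(max(a,b)),round(min(a,b)),"long deg",round(t,1),"z",np.nanpercentile(q[:,2],[5,50,95]).round(1))
    return c,t
def box(P,x0,y0,x1,y1):
    m=np.zeros(P.shape[:2],bool); m[y0:y1,x0:x1]=True; return m
E
python3 - <<'E'
from h import *
d=np.load("top.npz"); im,P=d["im"],d["P"]; z=P[...,2]
hsv=cv2.cvtColor(im,cv2.COLOR_BGR2HSV)
rect(im,P,box(P,300,255,345,290)&(hsv[...,1]<90),"tags")
b=box(P,120,255,200,310)
rect(im,P,b&(z>70)&(z<95),"bar"); rect(im,P,b&(z>3)&(z<30),"foot")
rect(im,P,box(P,365,220,425,265)&(z>30)&(z<48),"short bar")
s=np.load("scene.npz"); S=s["P"]; rect(s["im"],S,box(S,175,305,245,345)&(S[...,2]>70)&(S[...,2]<95),"bar(scene)")
h=cv2.cvtColor(s["im"],cv2.COLOR_BGR2HSV); rect(s["im"],S,box(S,322,268,355,298)&(h[...,1]<90),"tags(scene)")
c=lambda i,x,y,w:cv2.resize(i[y-w:y+w,x-w:x+w],(390,390),interpolation=cv2.INTER_CUBIC)
cv2.imwrite("pics/crop.png",np.hstack([c(im,321,272,40),c(im,155,283,45)]))
E
```

```text
tags n 353 px [308, 264, 26, 17, 356] c [523.7 -17.8] size 61 35 long deg 99.1 z [-2.5  7.8 13.7]
bar n 512 px [130, 270, 49, 24, 512] c [484.4 359.8] size 112 24 long deg 75.2 z [73.2 77.6 82.4]
foot n 588 px [137, 268, 52, 35, 588] c [487.1 363.7] size 125 60 long deg 75.8 z [ 3.6  6.8 11.6]
short bar n 216 px [392, 232, 27, 15, 216] c [ 600.4 -215.9] size 61 33 long deg 93.8 z [34.  39.5 47. ]
bar(scene) n 469 px [186, 317, 47, 18, 469] c [483.5 360.5] size 109 27 long deg 75.8 z [73.8 80.4 83. ]
tags(scene) n 246 px [327, 273, 21, 18, 248] c [530.  -22.9] size 75 48 long deg 103.2 z [-1.3  8.9 13. ]
```

View pics/crop.png

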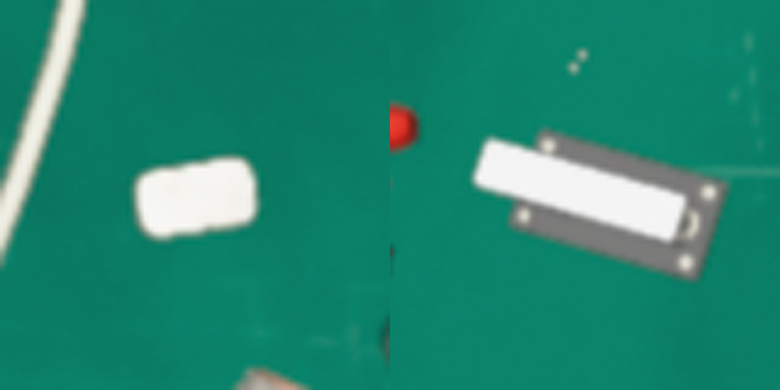

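The crop shows a pale metal oblong (61x35 mm measured, top about 9 mm high) and the tall rest's white bar (112x24 mm, z about 78). Both match the description. Next I'll look from the wrist above the tags.

```bash
cat >> h.py <<'E'
def down(deg):
    "tool-down quaternion with closing line (tool y) at deg"
    a=np.radians(deg); y=np.array([np.cos(a),np.sin(a),0]); z=np.array([0,0,-1.])
    q=R.from_matrix(np.c_[np.cross(y,z),y,z]).as_quat(); return [q[3],*q[:3]]
E
python3 - <<'E'
from h import *
for t,p in((9,[524,-18,200]),(189,[524,-18,200]),(-14.5,[484,360,150]),(165.5,[484,360,150])):
    q=bot.ik(p,down(t)); print(t,None if q is None else np.round(q,2))
t=min((9,189),key=lambda t:abs(bot.ik([524,-18,200],down(t))[5]) if bot.ik([524,-18,200],down(t)) is not None else 9)
bot.move_to([524,-18,200],down(t)); bot.dwell(.3)
im,P=cloud("wrist"); cv2.imwrite("pics/w1.png",im); np.savez("w1.npz",im=im,P=P); print(t,bot.read_state()["clock"])
hsv=cv2.cvtColor(im,cv2.COLOR_BGR2HSV)
D=np.hypot(P[...,0]-524,P[...,1]+18)
rect(im,P,(hsv[...,1]<90)&(P[...,2]<30)&(D<60),"tags"); rect(im,P,(P[...,2]>5)&(P[...,2]<30)&(D<60),"tags z")
E
```

```text
9 [-0.1   0.29  1.65 -0.    1.2  -0.26]
189 None
-14.5 [ 0.58  0.51  1.47 -0.    1.16  0.83]
165.5 [ 0.58  0.51  1.47 -0.    1.16 -2.31]
9 2.65
tags n 2491 px [300, 172, 41, 69, 2491] c [523.3 -19.4] size 60 34 long deg 101.8 z [ 2.7  9.7 10.9]
tags z n 2326 px [301, 173, 38, 67, 2326] c [522.9 -18. ] size 56 31 long deg 99.7 z [ 8.2  9.7 10.9]
```

View pics/w1.png

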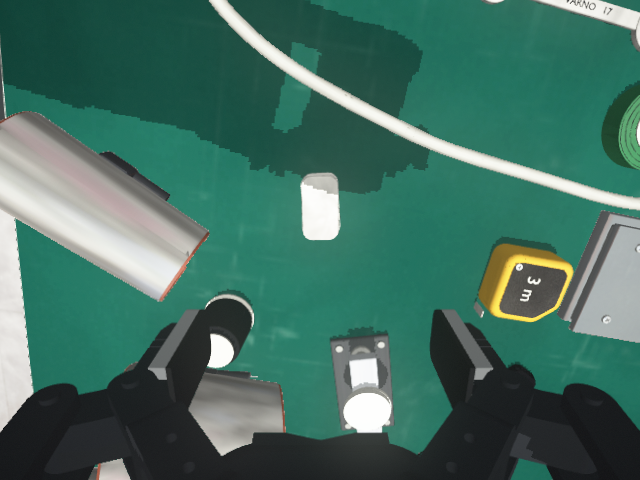

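The wrist view shows the tags at (320,206), clear of their neighbours, the fingers in the foreground and the short rest at (362,380). The second measurement agrees with the first, so I'll grasp.

```bash
python3 - <<'E'
from h import *
print(bot.tip_reach)
q=down(10.3)
bot.move_gripper(52,25)
bot.move_to([523,-18.5,70],q)
hit=bot.servo_line([523,-18.5,21.5],speed=60,until_force=6)
s=bot.read_state(); print(hit,np.round(s["ee_pos"],1))
bot.move_gripper(20,25); s=bot.read_state(); print(s["grip_width"],s["grip_force"])
bot.servo_line([523,-18.5,180],speed=120)
s=bot.read_state(); print(s["grip_width"],s["grip_force"],s["clock"],np.round(s["ee_pos"],1))
im,P=cloud("wrist"); cv2.imwrite("pics/w2.png",im)
E
```

```text
19.0
False [523.2 -18.5  21.8]
29.589935775643838 24.74524747718533
29.807978736763523 24.723973193358688 6.4167 [522.7 -18.5 179.3]
```

View pics/w2.png

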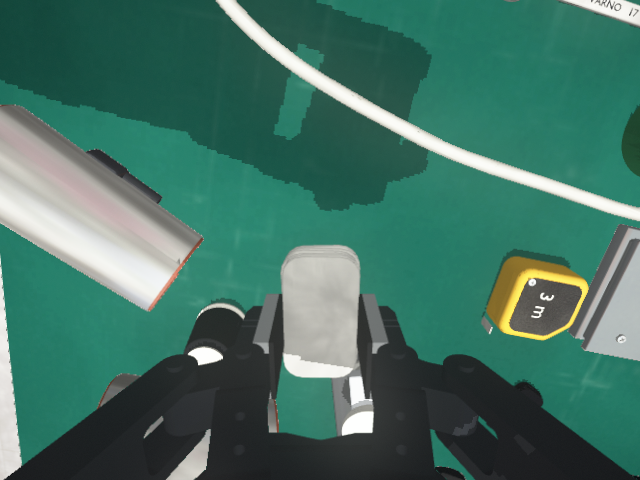

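The tags are held flat between the pads (block centre at about (320,312)). I'll carry them to the rest, then measure their position in the hand and take a close look at the bar on the way.

```bash
python3 - <<'E'
from h import *
bot.move_to([484,330,200],down(-14.5)); bot.dwell(.3)
im,P=cloud("wrist"); s=bot.read_state(); cv2.imwrite("pics/w3.png",im)
A=rot(s["tool_rot"]); T=(P-np.array(s["ee_pos"]))@A   # tool coords
hsv=cv2.cvtColor(im,cv2.COLOR_BGR2HSV)
m=(abs(T[...,1])<15)&(abs(T[...,2])<30)&(abs(T[...,0])<50)
q=T[m]; print("held tool x",np.percentile(q[:,0],[1,99]).round(1),"y",np.percentile(q[:,1],[1,99]).round(1),"z",np.percentile(q[:,2],[5,50,95]).round(1))
top=q[abs(q[:,2]-np.median(q[:,2]))<5]; c=np.linalg.lstsq(np.c_[top[:,:2],np.ones(len(top))],top[:,2],rcond=None)[0]; print("plane",c.round(3))
m2=(abs(T[...,1])<22)&(abs(T[...,2]-np.median(q[:,2]))<5)&(abs(T[...,0])<50); rect(im,T,m2,"held(tool)")
D=np.hypot(P[...,0]-484,P[...,1]-360)
rect(im,P,(abs(P[...,2]-79)<5)&(D<75),"bar"); print(s["clock"],np.round(s["ee_pos"],1),s["grip_width"])
E
```

```text
held tool x [-26.3  28.2] y [-15.   14.8] z [-7.7 12.3 15.8]
plane [ 1.7000e-02 -1.0000e-03  1.2429e+01]
held(tool) n 9689 px [264, 248, 113, 129, 9689] c [ 0.4 -0.6] size 57 42 long deg 2.3 z [11.2 12.4 14.2]
bar n 5497 px [289, 99, 40, 151, 5497] c [486.5 367.2] size 96 24 long deg 75.3 z [78.2 79.4 80.5]
8.1333 [484.2 329.6 200. ] 29.48125025785151
```

View pics/w3.png

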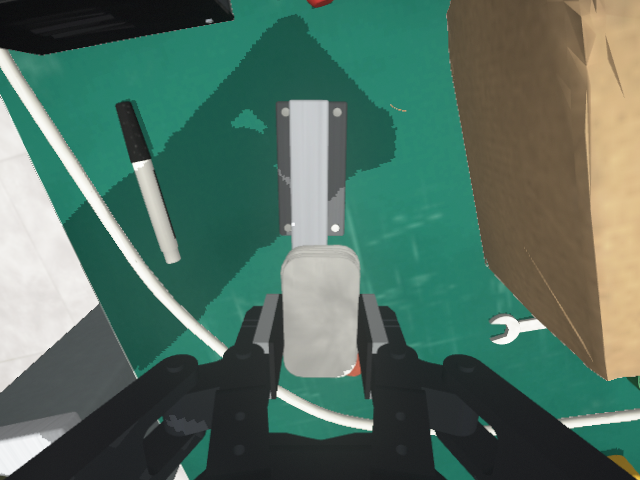

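The picture shows the bar running straight ahead of the held tags, at columns 289–328, with its near end hidden. The visible 96 mm extends to a centre of (484.6, 360.4), which agrees with the top and scene cameras. The underside of the tags is about 22 mm below the TCP. I'll set them down with a force stop.

```bash
python3 - <<'E'
from h import *
q=down(-14.7); x,y=484.4,359.7
bot.move_to([x,y,150],q)
bot.servo_line([x,y,108],speed=60); bot.dwell(.3)
hit=bot.servo_line([x,y,97],speed=12,until_force=3)
s=bot.read_state(); print(hit,np.round(s["ee_pos"],1),s["grip_width"],np.round(s["ft_force"],1))
if hit:
    bot.dwell(.2); bot.move_gripper(46); bot.dwell(.3); print(bot.read_state()["grip_width"])
    bot.servo_line([x,y,190],speed=80)
    bot.move_to([484,270,250],q); bot.dwell(.3)
    im,P=cloud("wrist"); cv2.imwrite("pics/w4.png",im)
    D=np.hypot(P[...,0]-484,P[...,1]-360)
    rect(im,P,(abs(P[...,2]-90)<4)&(D<75),"tags"); rect(im,P,(P[...,2]<95)&(P[...,2]>74)&(D<75),"bar+tags")
print(bot.read_state()["clock"])
E
```

```text
True [484.4 359.7 102. ] 29.749499392057388 [0.9 0.4 4.7]
46.18229477962303
tags n 3607 px [266, 54, 46, 86, 3607] c [484.  359.7] size 56 31 long deg 74.9 z [88.3 89.6 90.8]
bar+tags n 6334 px [266, 12, 48, 162, 6334] c [484.4 360.2] size 110 33 long deg 75.8 z [78.5 88.7 90.6]
13.125
```

```bash
ls pics/w4.png
```

```text
pics/w4.png
```

View pics/w4.png

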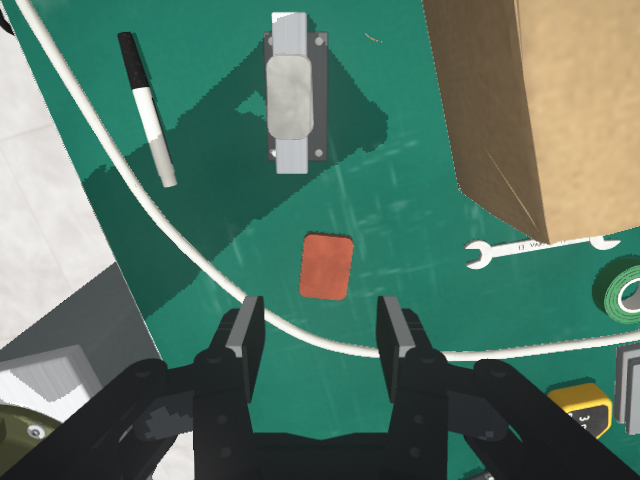

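The tags (289,97) lie flat and centred on the bar, within 1 mm of its middle and about 1° of its direction. The red pad (327,267) is untouched and the gripper is clear.

```bash
python3 -c "
from rig import bot
print(bot.finish_job())"
```

```text
the job is handed in; nothing more can be done
None
```

The metal tags were set down flat and lengthwise on the tall rest's bar, measured within about 1 mm of its middle before hand-in, and the job was handed in at about 13 s; no verdict was returned.

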